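# Sort the loose fishing tackle into its trays

## Robot

A 7-joint arm with a two-finger parallel gripper is mounted at the origin on the work surface. World frame = base frame: x ahead of the robot, y to its left, z up, the work surface at z = 0. Lengths are in m, angles in rad, forces in N, time in s.
With the tool pointing down it reaches from about 0.425 to 0.925 m from the base axis. Payload 6.8 kg.
Tool frame: the origin (TCP) lies midway between the tips of the shut fingers; the grasp point (between the pads) lies robot.grip_depth behind it (robot.grip_depth is the distance from the TCP to the grasp point, in m); y points along the fingers, x is the direction in which the jaws open and shut, and the axes are right-handed (so a half turn about y gives the same grasp; the last joint's range is limited). The gripper opens to 88 mm and grips with 3 to 60 N. Pads are 20 mm wide; open, the fingers measure 115 mm over their backs; the gripper's body (75 mm by 178 mm) begins 61 mm behind the grasp point.
Start: joints at [-1.318, 0.477, 0.022, 1.555, -0.011, 1.109, -0.083], TCP at [0.238, 0.632, 0.223] pointing down, gripper open.
Joint ranges: [-2.96, 2.96], [-0.34, 2.1], [-1.41, 1.46], [0.24, 2.44], [-1.37, 4.51], [0.17, 1.92], [-2.96, 2.96]. Speed limits (rad/s): [2.39, 2.39, 3.14, 3.14, 3.14, 3.14, 3.14].

## Interface

Orientations are given as a rotation vector (axis times angle).
In Python, from workcell import robot gives the robot as it stands.
- The arm moves only by the tool play_rows, never from a script. Its argument "plan" is a list of rows, each a list of 3 entries, a list of its own where there are three numbers: the opening in per cent of the stroke, from 0 (shut) to 100 (fully open), then the shift along the tool's x, y, z in m, then the turn, a rotation vector about the tool's x, y, z in rad. In form: [[claw, [x, y, z], [wx, wy, wz]], ...]. A call has exactly 10 rows; each row is the pose to reach, as a shift and turn from the pose commanded when the call began, along the tool's axes at that moment; what a row does not reach only later rows make up. A row lasts 1/12 s, in which the tool goes at most 41.7 mm and 7.16 degrees, less where a joint would pass 70% of its speed; a pose out of reach is approached as far as the arm can. A call with a gripper value outside its range is refused whole. The fingers move at their own pace and stop on an object; "squeeze" is the grip in N (left out, the last holds). Time passes only in rows, so rows that repeat a pose let the fingers close, or fill a call up. It gives the time, the measured TCP pose, the force and the opening at its end, in the units of the state.
- robot.get_state(): the state, without advancing time (a new reading comes with each control period).
- robot.camera(name): name is "side" or "top"; returns a dict with "img" (400x640x3 uint8, red, green, blue), "vertical_fov" (degrees; the focal length in pixels is half the picture's height over the tangent of half this angle, whatever the lens; pixels are square), "cx", "cy" (the principal point, pixels), "k1" (the pictures are not rectified: a ray, as slopes to the right and down, at radius r is drawn at 1 + k1 r^2 times it, then the intrinsics apply), "camera_from_world" (4x4, takes a point from world to camera coordinates). Camera axes: x right, y down, z forward; pixel columns grow to the right and rows downward; lengths in m; the calibration is good to about 2 mm. A picture is of the moment at which its call begins. There is no depth.
- robot.close_job(): hands the job in, once; it reports no verdict.
Trained networks look in a picture, given as the dict that the camera call returned (one of the last four; its "shot" number tells which), for a name from the list of things; names that differ only in an ending like _2 or _b are one class to them, and where a whole thing is asked for, a point or a joint stands for the part that bears it (a point fixed in the world has none). Each returns a list of dicts, best first, with "p" (0 to 1); they miss things now and then, are a little off and sometimes report something else, mostly with a low value. They report only what shows in the picture. A call takes as long as a camera call.
- robot.boxes_of(picture, target): "centre" ([column, row] in pixels, amid what is visible of it).
The state is a dict: "clock": time; "joint_pos": joint angles; "qvel": joint speeds; "joint_efforts": joint torques, N m; "eef_pos": TCP position; "orientation": TCP orientation; "contact_force": force on the tool from outside, world axes, zero at the start; "wrist_torque": the same for the moment, N m; "gripper_width": finger opening in m.
Only numpy, scipy, OpenCV 4.12 (cv2) and the standard library are available. Lean on these libraries where they do the work, as an engineer would, in place of code of your own. Each camera call takes 0.05 s, during which the arm holds its last target. There are 200 camera calls.

## Task

Sort the loose tackle on the boathouse cabinet into the three metal trays: both line spools into the square tray, both lead weights into the round tray, and the wooden plug lure into the long narrow tray. Stand each thing upright, as it stands now, flat on the floor of its tray and wholly inside the rim, nothing stacked, and leave the fly reel and the jar of spinners where they are.

Things in the scene. Friction and masses are not known exactly. Their poses are not given: they have to be found in the camera images.
- spool_a: Line spool standing on one flange, with its twin: black plastic flanges, pale line between, a drum 54 mm in diameter (the wound line 51 mm) and 46 mm high, about 0.09 kg. Origin: centre of its underside; z up its axis.
- spool_b: Line spool standing on one flange, with its twin: black plastic flanges, pale line between, a drum 54 mm in diameter (the wound line 51 mm) and 46 mm high, about 0.09 kg. Origin: centre of its underside; z up its axis.
- weight_a: Lead fishing weight standing on end, with its twin: dark grey metal cylinder 30 mm in diameter, 45 mm high, with a small domed top and brass eye above that (61 mm high overall), about 0.22 kg. Origin: centre of its underside; z up its axis.
- weight_b: Lead fishing weight standing on end, with its twin: dark grey metal cylinder 30 mm in diameter, 45 mm high, with a small domed top and brass eye above that (61 mm high overall), about 0.22 kg. Origin: centre of its underside; z up its axis.
- plug: Plain wooden plug lure without hooks, fish-shaped, standing on its flat belly: 98 mm long (x, nose with black eyes at +x), 24 mm wide (y) over the middle 60 mm of its length and narrower at the ends, 42 mm high, about 0.06 kg. Origin: centre of its underside; z up.
- tray_square: Square open tray, 150 x 150 mm outside, 142 x 142 mm inside; x and y along its sides. Bare aluminium, fixed to the cabinet top. Floor 4 mm thick, rim 14 mm high over the cabinet top, walls 4 mm. Origin: centre of its underside.
- tray_round: Round open tray, 124 mm in diameter outside, 116 mm inside. Bare aluminium, fixed to the cabinet top. Floor 4 mm thick, rim 14 mm high over the cabinet top, walls 4 mm. Origin: centre of its underside.
- tray_long: Long narrow open tray, 140 mm (x) by 60 mm (y) outside, 132 x 52 mm inside. Bare aluminium, fixed to the cabinet top. Floor 4 mm thick, rim 14 mm high over the cabinet top, walls 4 mm. Origin: centre of its underside.
- fly_reel: Bystander: black fly reel lying flat, 84 mm in diameter, 30 mm high with a knob to 46 mm. Stays where it is. Origin: centre of its underside.
- spinner_jar: Bystander: glass jar of metal spinners with a steel lid, 62 mm in diameter, 72 mm high. Stays where it is. Origin: centre of its underside.

How it is judged:
By the outcome, as a careful person would: the job done as asked, in the order asked, and still so for the second after the job is handed in, with the robot touching nothing.
It also fails if it takes over 112 s, if anything falls off the work surface, if the arm or the gripper's body presses on something with over 40 N, if the wrist force passes 120 N, or if a joint passes its speed limit or range.

## Working session

There is one attempt and no reset: what is moved stays moved. The work goes in short steps, Python scripts to look and compute and a tool call to move; the robot and the scene stay as the last step left them, time stands still between calls to the robot, and variables do not carry over. Pictures are saved under pics/ and viewed, about 12 in all and at most 16, crops included, and the job is handed in when it is done.

Besides the shell and the picture viewer there is one more tool, called after "Call:" as a command line: name --argument value ..., lists and objects as JSON in quotes. play_rows: Moves the arm, as the interface text tells. Its arguments: {"type":"object","properties":{"plan":{"type":"array","items":{"type":"array"}},"squeeze":{"type":"number"}},"required":["plan"]}

```bash
mkdir -p pics; ls; cat > h.py <<'E'
import numpy as np, cv2
from workcell import robot
from scipy.spatial.transform import Rotation as R
def snap(n,fn=None):
    p=robot.camera(n)
    if fn: cv2.imwrite('pics/'+fn,p['img'][:,:,::-1])
    return p
def f(p): return p['img'].shape[0]/2/np.tan(np.radians(p['vertical_fov'])/2)
def world(p,px,z):
    s=(np.array(px,float)-[p['cx'],p['cy']])/f(p); u=s.copy()
    for _ in range(30): u=s/(1+p['k1']*(u@u))
    T=np.array(p['camera_from_world']); Rm=T[:3,:3]; c=-Rm.T@T[:3,3]; d=Rm.T@np.array([u[0],u[1],1])
    return c+d*(z-c[2])/d[2]
def pix(p,w):
    T=np.array(p['camera_from_world']); q=T[:3,:3]@np.array(w)+T[:3,3]; u=q[:2]/q[2]
    return u*(1+p['k1']*(u@u))*f(p)+[p['cx'],p['cy']]
E
python3 - <<'E'
from h import *
s=robot.get_state(); print(s, robot.grip_depth)
print(R.from_rotvec(s['orientation']).as_matrix().round(3))
Z=dict(spool_a=.023,weight_a=.028,plug=.021,tray_square=.004,tray_round=.004,tray_long=.004,fly_reel=.015,spinner_jar=.036)
for c in('top','side'):
    p=snap(c,c+'1.png')
    T=np.array(p['camera_from_world']);print(c,(-T[:3,:3].T@T[:3,3]).round(3),f(p),p['k1'])
    for t,z in Z.items():
        for b in robot.boxes_of(p,t)[:4]: print(t,np.round(b['centre'],1),round(b['p'],2),world(p,b['centre'],z).round(3))
E
```

```text
pics
{'clock': 0.0, 'joint_pos': array([-1.31809435,  0.47776867,  0.02235421,  1.55639811, -0.0115099 ,
        1.10927655, -0.08312664]), 'qvel': array([ 0.00107092,  0.00192641,  0.00028069,  0.00055108, -0.00116317,
        0.00019475, -0.00123195]), 'joint_efforts': array([ 1.17583444e-03, -5.82868946e+01,  1.53502207e+00, -2.72595245e+01,
       -5.44192269e-02,  1.70736783e-02,  1.65439615e-04]), 'eef_pos': array([0.23810799, 0.63099994, 0.22172558]), 'orientation': array([-1.35967549, -0.93846595,  0.94068371]), 'contact_force': array([-0.24455439,  0.67825301, -0.0347985 ]), 'wrist_torque': array([ 0.04109991, -0.0093099 , -0.00686044]), 'gripper_width': 0.08815536831046822} 0.0187
[[ 0.353 -0.    -0.936]
 [ 0.936 -0.002  0.353]
 [-0.002 -1.    -0.   ]]
top [ 0.379 -0.012  1.056] 403.9446645064948 -0.07318870063952196
spool_a [424.1 242.5] 0.93 [ 0.397 -0.273  0.023]
spool_a [321.4 219.3] 0.65 [ 0.454 -0.01   0.023]
weight_a [197.5 238.3] 0.62 [0.401 0.306 0.028]
weight_a [378.1 223.6] 0.42 [ 0.444 -0.155  0.028]
weight_a [495.5 221. ] 0.39 [ 0.453 -0.459  0.028]
plug [254.7
[... 358 characters left out ...]
.8] 0.77 [ 0.452 -0.464  0.015]
fly_reel [438.  178.8] 0.73 [ 0.563 -0.315  0.015]
spinner_jar [137.9 213.1] 0.96 [0.463 0.464 0.036]
side [0.944 0.934 0.891] 451.48293696693725 0.026279837082118732
spool_a [336.7 200.5] 0.93 [ 0.458 -0.002  0.023]
spool_a [315.5 148.4] 0.62 [ 0.402 -0.29   0.023]
weight_a [409.1 264.7] 0.7 [0.401 0.31  0.028]
plug [369.8 232.6] 0.78 [0.432 0.159 0.021]
tray_square [283.9 224.2] 0.93 [0.635 0.015 0.004]
tray_square [335.3 201.8] 0.19 [ 0.454 -0.019  0.004]
tray_round [266.5 157.6] 0.85 [ 0.571 -0.329  0.004]
tray_round [284.8 128. ] 0.67 [ 0.442 -0.492  0.004]
tray_long [340.4 284.8] 0.61 [0.583 0.282 0.004]
spinner_jar [422.2 314.2] 0.61 [0.461 0.457 0.036]
```

View pics/top1.png

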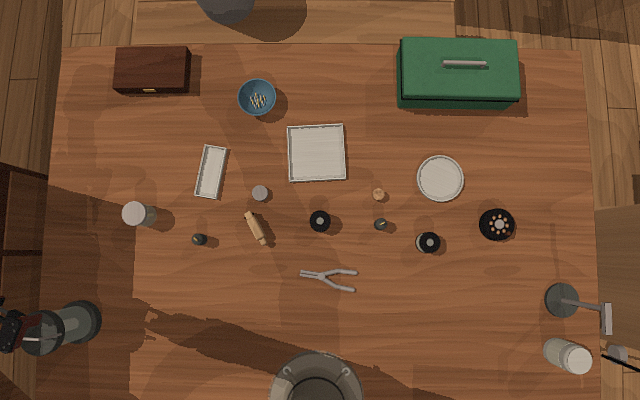

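View pics/side1.png

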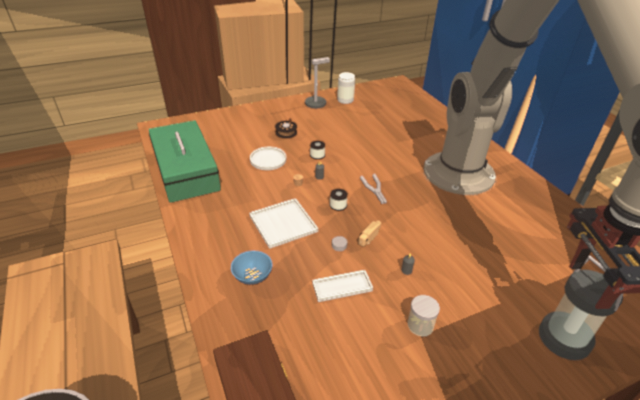

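```bash
cat >> h.py <<'E'
def ring(r,n=60):
    a=np.linspace(0,2*np.pi,n); return np.c_[r*np.cos(a),r*np.sin(a)]
def rect(l,w,yaw):
    q=np.array([[1,1],[-1,1],[-1,-1],[1,-1],[1,1]])*[l/2,w/2]; c,s=np.cos(yaw),np.sin(yaw); return q@np.array([[c,s],[-s,c]])
def overlay(p,items,x0,y0,w,h,k,fn):
    im=cv2.resize(p['img'][y0:y0+h,x0:x0+w,::-1],None,fx=k,fy=k,interpolation=cv2.INTER_CUBIC)
    for shape,xy,z,col in items:
        q=np.array([(pix(p,[*(s+xy),z])-[x0-.5,y0-.5])*k for s in shape]); cv2.polylines(im,[q.round().astype(int)],False,col,1,cv2.LINE_AA)
    for c in range(0,w,20): cv2.putText(im,str(x0+c),(c*k,10),0,.35,(255,255,0),1)
    for r in range(20,h,20): cv2.putText(im,str(y0+r),(0,r*k+4),0,.35,(255,255,0),1)
    cv2.imwrite('pics/'+fn,im)
E
cat > meas.py <<'E'
from h import *
def trays(p):
    hsv=cv2.cvtColor(p['img'],cv2.COLOR_RGB2HSV); m=((hsv[...,1]<60)&(hsv[...,2]>110)).astype(np.uint8)
    out={}
    for n,c in dict(sq=(317,153),rd=(440,178),lg=(210,171)).items():
        w=np.zeros_like(m); x,y=c; w[y-36:y+36,x-36:x+36]=m[y-36:y+36,x-36:x+36]
        cs,_=cv2.findContours(w,cv2.RETR_EXTERNAL,cv2.CHAIN_APPROX_NONE); k=max(cs,key=cv2.contourArea)[:,0]
        W=np.array([world(p,q,.014)[:2] for q in k],np.float32)*1000
        out[n]=cv2.minEnclosingCircle(W) if n=='rd' else cv2.minAreaRect(W)
    return out
if __name__=='__main__':
    p=snap('top'); print(trays(p))
    G=(0,255,0);Rd=(0,0,255); it=[]
    for t,h,r in(('spool',.046,.027),('weight',.045,.015)):
        for xy in ([(.398,-.28),(.454,-.008)] if t=='spool' else [(.401,.308),(.442,-.158)]):
            it+=[(ring(r),np.array(xy),h,G),(ring(r),np.array(xy),0,Rd)]
    it+=[(rect(.098,.024,np.radians(25)),np.array([.43,.16]),.042,G)]
    T=trays(p)
    for n in('sq','lg'):
        (cx,cy),(w,h),a=T[n]; l=(.15,.15) if n=='sq' else ((.14,.06) if w>h else (.06,.14))
        it+=[(rect(*l,np.radians(a)),np.array([cx,cy])/1000,.014,G)]
    it+=[(ring(.062),np.array(T['rd'][0])/1000,.014,G)]
    overlay(p,it,180,110,160,150,5,'c1.png'); overlay(p,it,300,110,200,150,4,'c2.png')
E
python3 meas.py
```

```text
{'sq': ((632.464111328125, 6.0021514892578125), (149.6032257080078, 149.03665161132812), 3.722121000289917), 'rd': ((565.3199462890625, -319.6478271484375), 63.116573333740234), 'lg': ((578.7921752929688, 285.78582763671875), (61.447265625, 139.7070770263672), 80.94630432128906)}
```

View pics/c1.png

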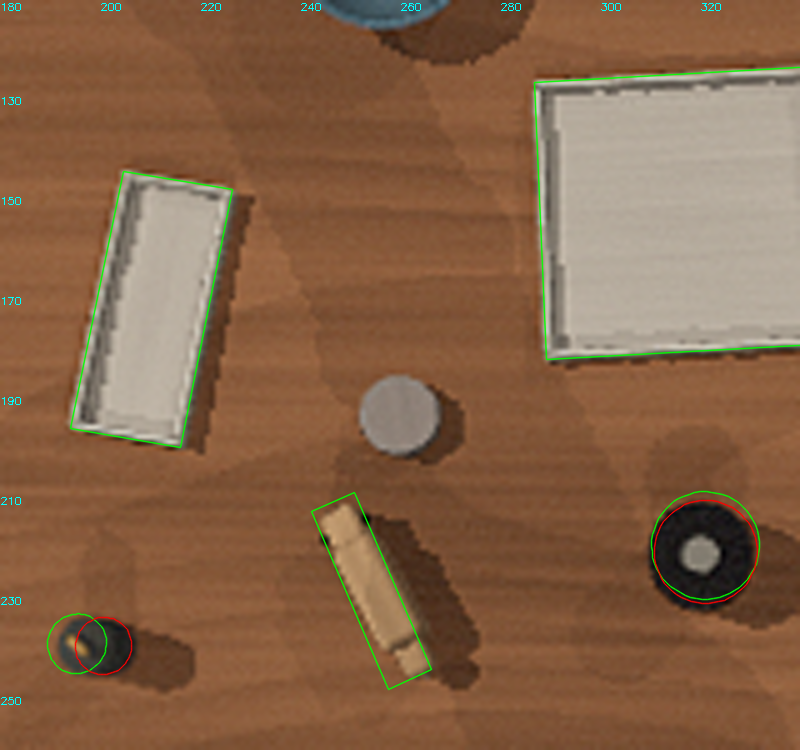

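View pics/c2.png

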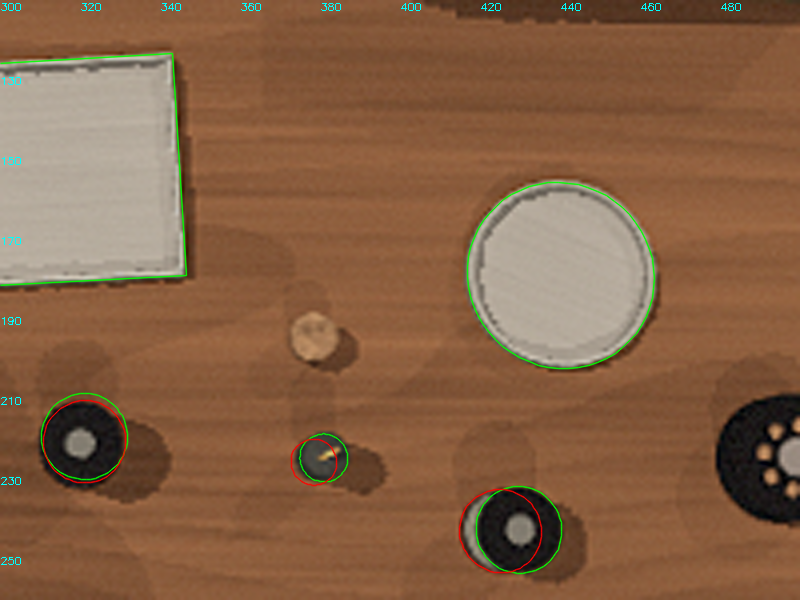

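Call:
play_rows --plan '[[100,[-0.296,0.023,-0.242],[0,-0.361,0]],[100,[-0.296,0.023,-0.242],[0,-0.361,0]],[100,[-0.296,0.023,-0.242],[0,-0.361,0]],[100,[-0.296,0.023,-0.242],[0,-0.361,0]],[100,[-0.296,0.023,-0.242],[0,-0.361,0]],[100,[-0.296,0.023,-0.242],[0,-0.361,0]],[100,[-0.296,0.023,-0.242],[0,-0.361,0]],[100,[-0.296,0.023,-0.242],[0,-0.361,0]],[100,[-0.296,0.023,-0.242],[0,-0.361,0]],[100,[-0.296,0.023,-0.242],[0,-0.361,0]]]' --squeeze 20

```text
clock: 1.78
eef_pos: [0.3619, 0.2622, 0.1993]
orientation: [-1.215, -1.202, 1.206]
contact_force: [-0.6, 0.7, 0.2]
gripper_width: 0.0878
```

```bash
cat > st.py <<'E'
from h import *
s=robot.get_state(); m=R.from_rotvec(s['orientation']).as_matrix()
print(s['clock'],s['eef_pos'].round(4),'yaw',np.degrees(np.arctan2(m[1,0],m[0,0])).round(2),m.round(3).tolist(),s['gripper_width'].round(4),s['joint_pos'].round(2))
E
python3 st.py
```

```text
Traceback (most recent call last):
  File "st.py", line 3, in <module>
    print(s['clock'],s['eef_pos'].round(4),'yaw',np.degrees(np.arctan2(m[1,0],m[0,0])).round(2),m.round(3).tolist(),s['gripper_width'].round(4),s['joint_pos'].round(2))
                                                                                                                    ^^^^^^^^^^^^^^^^^^^^^^^^
AttributeError: 'float' object has no attribute 'round'
```

```bash
sed -i "s/s\['gripper_width'\].round(4)/s['gripper_width']/" st.py; python3 st.py
```

```text
1.7833 [0.3619 0.2622 0.1993] yaw 89.56 [[0.008, -0.0, -1.0], [1.0, -0.003, 0.008], [-0.003, -1.0, 0.0]] 0.08780083526389289 [-0.84  0.13  0.08  2.11 -0.01  0.91  0.81]
```

Call:
play_rows --plan '[[100,[-0.276,0.08,-0.09],[0,0,0]],[100,[-0.276,0.08,-0.09],[0,0,0]],[100,[-0.276,0.08,-0.09],[0,0,0]],[100,[-0.276,0.08,-0.09],[0,0,0]],[100,[-0.276,0.08,-0.09],[0,0,0]],[100,[-0.276,0.08,-0.09],[0,0,0]],[100,[-0.276,0.08,-0.09],[0,0,0]],[100,[-0.276,0.08,-0.09],[0,0,0]],[100,[-0.276,0.08,-0.09],[0,0,0]],[100,[-0.276,0.08,-0.09],[0,0,0]]]'

```text
clock: 2.62
eef_pos: [0.4504, -0.0065, 0.1196]
orientation: [-1.209, -1.208, 1.209]
contact_force: [-0.0, 0.1, 0.6]
gripper_width: 0.0882
```

```bash
python3 st.py; python3 -c "
from h import *
p=snap('side'); overlay(p,[(ring(.027),np.array([.45,-.006]),.046,(0,255,0)),(ring(.027),np.array([.45,-.006]),.0,(0,0,255)),(ring(.027),np.array([.398,-.28]),.046,(0,255,0)),(ring(.015),np.array([.442,-.158]),.045,(0,255,0)),(ring(.015),np.array([.401,.306]),.045,(0,255,0))],270,100,160,180,4,'s2.png')"
```

```text
2.6167 [ 0.4504 -0.0065  0.1196] yaw 89.95 [[0.001, -0.0, -1.0], [1.0, 0.0, 0.001], [0.0, -1.0, 0.0]] 0.08823624249188557 [-0.37  0.26  0.29  2.19 -0.11  0.71  1.56]
```

View pics/s2.png

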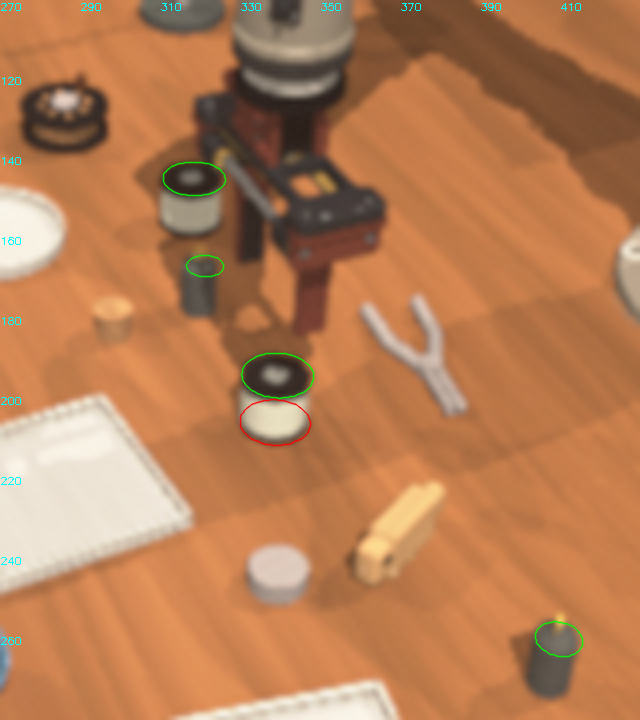

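Call:
play_rows --plan '[[100,[0,0.03,0],[0,0,0]],[100,[0,0.06,0],[0,0,0]],[100,[0,0.09,0],[0,0,0]],[100,[0,0.111,0],[0,0,0]],[100,[0,0.111,0],[0,0,0]],[50,[0,0.111,0],[0,0,0]],[40,[0,0.111,0],[0,0,0]],[40,[0,0.111,0],[0,0,0]],[40,[0,0.111,0],[0,0,0]],[40,[0,0.111,0],[0,0,0]]]' --squeeze 20

```text
clock: 3.5
eef_pos: [0.4511, -0.0065, 0.0097]
orientation: [-1.21, -1.211, 1.208]
contact_force: [-0.4, -0.1, -0.1]
gripper_width: 0.0578
```

Call:
play_rows --plan '[[20,[0,0,0],[0,0,0]],[20,[0,0,0],[0,0,0]],[20,[0,0,0],[0,0,0]],[20,[0,0,0],[0,0,0]],[20,[0,-0.02,0],[0,0,0]],[20,[0,-0.05,0],[0,0,0]],[20,[0,-0.08,0],[0,0,0]],[20,[0.004,-0.08,-0.03],[0,0,0]],[20,[0.006,-0.08,-0.07],[0,0,0]],[20,[0.009,-0.08,-0.11],[0,0,0]]]'

```text
clock: 4.33
eef_pos: [0.5614, 0.0024, 0.09]
orientation: [-1.21, -1.211, 1.208]
contact_force: [-0.1, 0.2, -0.3]
gripper_width: 0.0533
```

Call:
play_rows --plan '[[20,[0.003,0,-0.035],[0,0,0]],[20,[0.005,0,-0.07],[0,0,0]],[20,[0.0055,0,-0.106],[0,0,0]],[20,[0.0055,0,-0.106],[0,0,0]],[20,[0.0055,0.025,-0.106],[0,0,0]],[20,[0.0055,0.05,-0.106],[0,0,0]],[20,[0.0055,0.065,-0.106],[0,0,0]],[20,[0.0055,0.0755,-0.106],[0,0,0]],[20,[0.0055,0.0755,-0.106],[0,0,0]],[20,[0.0055,0.0755,-0.106],[0,0,0]]]'

```text
clock: 5.17
eef_pos: [0.666, 0.0076, 0.0131]
orientation: [-1.209, -1.209, 1.209]
contact_force: [0.1, 0.8, -0.2]
gripper_width: 0.0531
```

```bash
python3 -c "
from h import *
print(robot.get_state()['eef_pos'],robot.get_state()['contact_force'])
p=snap('side'); overlay(p,[(ring(.027),np.array([.666,.008]),.05,(0,255,0)),(ring(.027),np.array([.666,.008]),.004,(0,0,255))],210,140,140,120,5,'s3.png')"
```

```text
[0.66599037 0.00763435 0.01308908] [ 0.09907964  0.75267216 -0.20991008]
```

View pics/s3.png

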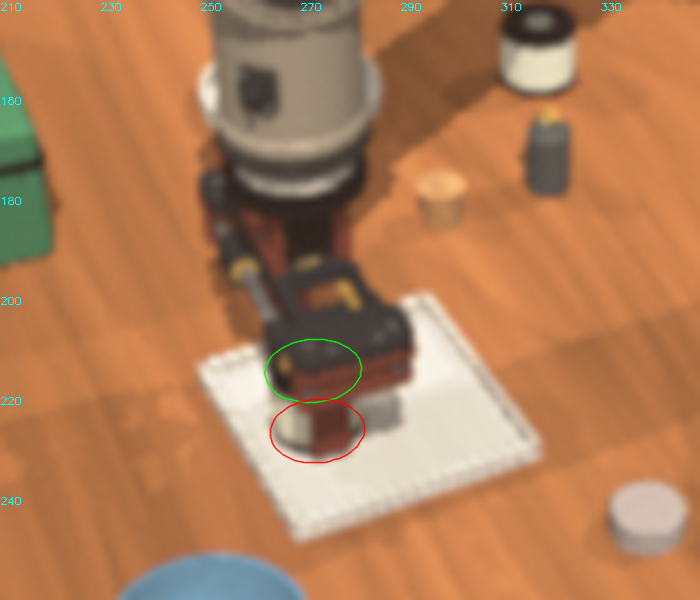

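Call:
play_rows --plan '[[20,[0,0.001,0],[0,0,0]],[20,[0,0.001,0],[0,0,0]],[70,[0,0.001,0],[0,0,0]],[80,[0,0.001,0],[0,0,0]],[100,[0,0.001,0],[0,0,0]],[100,[0,0.001,0],[0,0,0]],[100,[0,0.001,0],[0,0,0]],[100,[0,-0.03,0],[0,0,0]],[100,[0,-0.065,0],[0,0,0]],[100,[0,-0.1,0],[0,0,0]]]'

```text
clock: 6.05
eef_pos: [0.6655, 0.0076, 0.1136]
orientation: [-1.208, -1.207, 1.211]
contact_force: [1.5, -0.1, 0.0]
gripper_width: 0.0876
```

Call:
play_rows --plan '[[100,[-0.288,-0.01,0.268],[0,0,0]],[100,[-0.288,-0.01,0.268],[0,0,0]],[100,[-0.288,-0.01,0.268],[0,0,0]],[100,[-0.288,-0.01,0.268],[0,0,0]],[100,[-0.288,-0.01,0.268],[0,0,0]],[100,[-0.288,-0.01,0.268],[0,0,0]],[100,[-0.288,-0.01,0.268],[0,0,0]],[100,[-0.288,-0.01,0.268],[0,0,0]],[100,[-0.288,-0.01,0.268],[0,0,0]],[100,[-0.288,-0.01,0.268],[0,0,0]]]'

```text
clock: 6.88
eef_pos: [0.3939, -0.2842, 0.1236]
orientation: [-1.212, -1.204, 1.206]
contact_force: [0.5, 0.3, 0.9]
gripper_width: 0.0877
```

```bash
python3 st.py; python3 -c "
from h import *
p=snap('side'); 
for b in robot.boxes_of(p,'spool_a')[:3]: print(b['centre'],b['p'],world(p,b['centre'],.023),world(p,b['centre'],.027))"
```

```text
6.8833 [ 0.3939 -0.2842  0.1236] yaw 89.67 [[0.006, -0.001, -1.0], [1.0, -0.001, 0.006], [-0.001, -1.0, 0.001]] 0.0877018531203108 [ 0.19  0.31  0.37  2.11 -0.16  0.75  2.22]
[272.7, 220.0] 0.87 [0.66470778 0.00568887 0.023     ] [0.66599435 0.00996421 0.027     ]
[314.8, 150.1] 0.49 [ 0.40900452 -0.28140676  0.023     ] [ 0.41146895 -0.27580896  0.027     ]
```

Call:
play_rows --plan '[[100,[0,0.03,0],[0,0,0]],[100,[0,0.06,0],[0,0,0]],[100,[0,0.09,0],[0,0,0]],[100,[0,0.114,0],[0,0,0]],[100,[0,0.114,0],[0,0,0]],[50,[0,0.114,0],[0,0,0]],[20,[0,0.114,0],[0,0,0]],[20,[0,0.114,0],[0,0,0]],[20,[0,0.114,0],[0,0,0]],[20,[0,0.114,0],[0,0,0]]]'

```text
clock: 7.82
eef_pos: [0.3992, -0.2806, 0.0103]
orientation: [-1.211, -1.211, 1.209]
contact_force: [-0.2, -0.7, -0.5]
gripper_width: 0.0581
```

Call:
play_rows --plan '[[20,[0,0,0],[0,0,0]],[20,[0,0,0],[0,0,0]],[20,[0,0,0],[0,0,0]],[20,[0,0,0],[0,0,0]],[20,[0,-0.03,0],[0,0,0]],[20,[0,-0.06,0],[0,0,0]],[20,[0,-0.1,0],[0,0,0]],[20,[0.02,-0.1,-0.015],[0,0,0]],[20,[0.05,-0.1,-0.035],[0,0,0]],[20,[0.08,-0.1,-0.06],[0,0,0]]]'

```text
clock: 8.65
eef_pos: [0.458, -0.2004, 0.1103]
orientation: [-1.212, -1.207, 1.206]
contact_force: [1.0, -1.0, -1.1]
gripper_width: 0.0533
```

Call:
play_rows --plan '[[20,[0.204,0,-0.14],[0,0,0]],[20,[0.204,0,-0.14],[0,0,0]],[20,[0.204,0,-0.14],[0,0,0]],[20,[0.204,0,-0.14],[0,0,0]],[20,[0.204,0,-0.14],[0,0,0]],[20,[0.204,0,-0.14],[0,0,0]],[20,[0.204,0,-0.14],[0,0,0]],[20,[0.204,0,-0.14],[0,0,0]],[20,[0.204,0.03,-0.14],[0,0,0]],[20,[0.204,0.06,-0.14],[0,0,0]]]'

```text
clock: 9.48
eef_pos: [0.5992, 0.0022, 0.0502]
orientation: [-1.213, -1.211, 1.207]
contact_force: [-1.4, 0.3, -1.4]
gripper_width: 0.0531
```

```bash
python3 st.py; python3 -c "
from h import *
p=snap('side'); g=np.array([.598,.004]); overlay(p,[(ring(.027),g,.083,(0,255,0)),(ring(.027),g,.037,(0,0,255)),(ring(.027),np.array([.666,.008]),.004,(0,0,255))],210,140,140,120,5,'s4.png')"
```

```text
9.4833 [0.5992 0.0022 0.0502] yaw 89.92 [[0.001, 0.004, -1.0], [1.0, -0.0, 0.001], [-0.0, -1.0, -0.004]] 0.05307994313288042 [-0.31  0.58  0.26  1.89 -0.22  0.7   1.66]
```

View pics/s4.png

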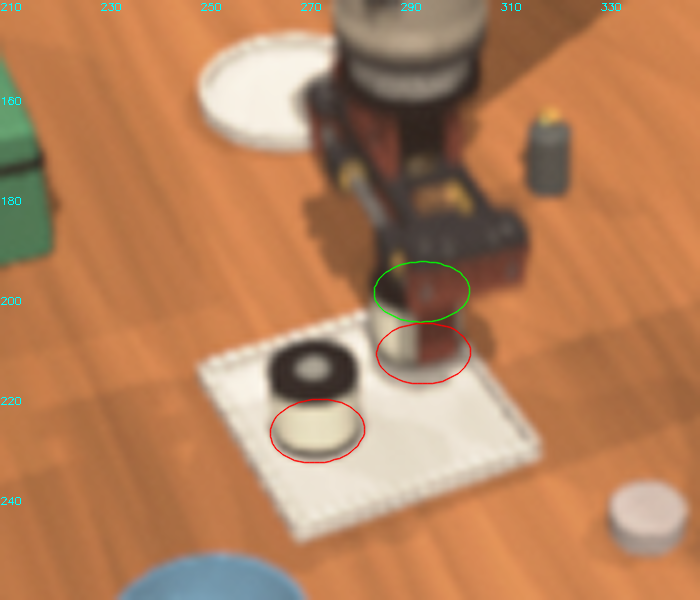

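Call:
play_rows --plan '[[20,[0,0.015,0],[0,0,0]],[20,[0,0.028,0],[0,0,0]],[20,[0,0.036,0],[0,0,0]],[20,[0,0.036,0],[0,0,0]],[20,[0,0.036,0],[0,0,0]],[70,[0,0.036,0],[0,0,0]],[100,[0,0.036,0],[0,0,0]],[100,[0,0.036,0],[0,0,0]],[100,[0,0.036,0],[0,0,0]],[100,[0,0.036,0],[0,0,0]]]'

```text
clock: 10.37
eef_pos: [0.5984, 0.0038, 0.0134]
orientation: [-1.209, -1.21, 1.209]
contact_force: [-0.1, 0.3, 0.1]
gripper_width: 0.0829
```

Call:
play_rows --plan '[[100,[0,-0.03,0],[0,0,0]],[100,[0,-0.065,0],[0,0,0]],[100,[0,-0.105,0],[0,0,0]],[100,[-0.164,-0.105,0.153],[0,0,0]],[100,[-0.164,-0.105,0.153],[0,0,0]],[100,[-0.164,-0.105,0.153],[0,0,0]],[100,[-0.164,-0.105,0.153],[0,0,0]],[100,[-0.164,-0.105,0.153],[0,0,0]],[100,[-0.164,-0.105,0.153],[0,0,0]],[100,[-0.164,-0.105,0.153],[0,0,0]]]'

```text
clock: 11.2
eef_pos: [0.4417, -0.1638, 0.1183]
orientation: [-1.212, -1.203, 1.205]
contact_force: [0.4, 0.2, 0.3]
gripper_width: 0.0879
```

```bash
python3 st.py; python3 -c "
from h import *
p=snap('side'); g=np.array([.445,-.161]); a=np.array([.403,.303]);G=(0,255,0);r=(0,0,255)
overlay(p,[(ring(.015),g,.045,G),(ring(.015),g,0,r),(ring(.015),a,.045,G),(ring(.015),a,0,r),(ring(.027),np.array([.598,.004]),.004,r)],240,100,200,180,4,'s5.png')"
```

```text
11.2 [ 0.4417 -0.1638  0.1183] yaw 89.61 [[0.007, -0.001, -1.0], [1.0, -0.0, 0.007], [-0.0, -1.0, 0.001]] 0.08787505568148814 [-0.08  0.3   0.36  2.15 -0.15  0.72  1.94]
```

View pics/s5.png

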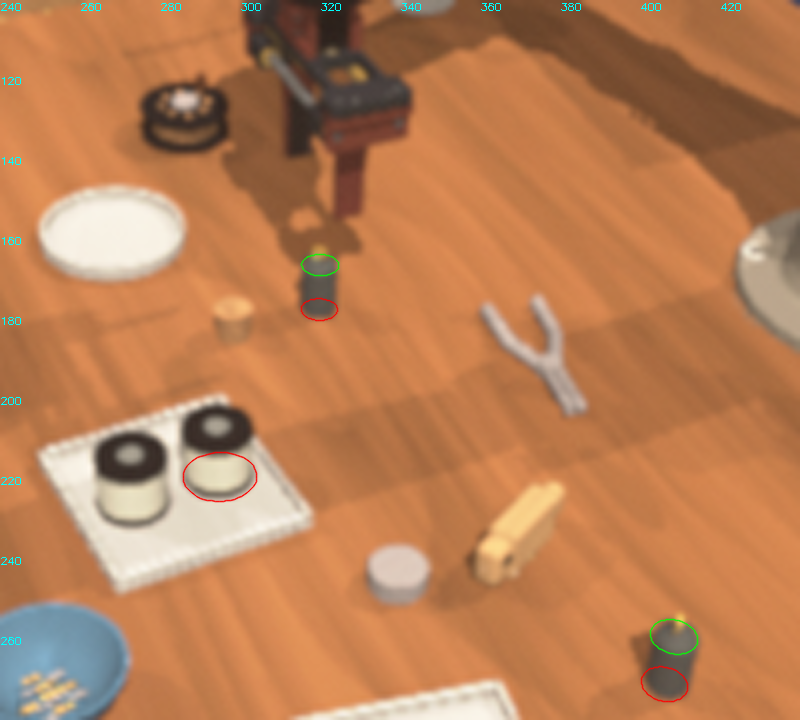

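Call:
play_rows --plan '[[60,[0,0.03,0],[0,0,0]],[60,[0,0.06,0],[0,0,0]],[60,[0,0.085,0],[0,0,0]],[60,[0,0.106,0],[0,0,0]],[60,[0,0.106,0],[0,0,0]],[30,[0,0.106,0],[0,0,0]],[10,[0,0.106,0],[0,0,0]],[10,[0,0.106,0],[0,0,0]],[10,[0,0.106,0],[0,0,0]],[10,[0,0.106,0],[0,0,0]]]' --squeeze 25

```text
clock: 12.08
eef_pos: [0.4464, -0.1603, 0.0133]
orientation: [-1.211, -1.211, 1.208]
contact_force: [-0.7, 0.7, 5.6]
gripper_width: 0.0294
```

Call:
play_rows --plan '[[10,[0,0,0],[0,0,0]],[10,[0,0,0],[0,0,0]],[10,[0,0,0],[0,0,0]],[10,[0,0,0],[0,0,0]],[10,[0,-0.02,0],[0,0,0]],[10,[0,-0.045,0],[0,0,0]],[10,[0,-0.07,0],[0,0,0]],[10,[-0.01,-0.09,-0.01],[0,0,0]],[10,[-0.03,-0.09,-0.03],[0,0,0]],[10,[-0.059,-0.09,-0.05],[0,0,0]]]'

```text
clock: 12.92
eef_pos: [0.4966, -0.2175, 0.1038]
orientation: [-1.208, -1.215, 1.21]
contact_force: [0.7, 0.6, -3.5]
gripper_width: 0.0294
```

Call:
play_rows --plan '[[10,[-0.1,0,-0.092],[0,0,0]],[10,[-0.1,0,-0.092],[0,0,0]],[10,[-0.1,0,-0.092],[0,0,0]],[10,[-0.1,0,-0.092],[0,0,0]],[10,[-0.1,0,-0.092],[0,0,0]],[10,[-0.1,0.03,-0.092],[0,0,0]],[10,[-0.1,0.055,-0.092],[0,0,0]],[10,[-0.1,0.075,-0.092],[0,0,0]],[10,[-0.1,0.084,-0.092],[0,0,0]],[10,[-0.1,0.084,-0.092],[0,0,0]]]'

```text
clock: 13.75
eef_pos: [0.5859, -0.3172, 0.0169]
orientation: [-1.205, -1.209, 1.209]
contact_force: [1.0, 0.7, -2.3]
gripper_width: 0.0299
```

```bash
python3 st.py; python3 -c "
from h import *
print(robot.get_state()['contact_force'])
p=snap('side'); g=np.array([.587,-.32]); G=(0,255,0);r=(0,0,255)
overlay(p,[(ring(.015),g,.050,G),(ring(.015),g,.004,r),(ring(.062),np.array([.565,-.32]),.014,r)],230,90,110,90,5,'s6.png')"
```

```text
13.75 [ 0.5859 -0.3172  0.0169] yaw 90.05 [[-0.001, -0.003, -1.0], [1.0, 0.002, -0.001], [0.002, -1.0, 0.003]] 0.029919442963475578 [ 0.19  0.72  0.3   1.73 -0.29  0.75  2.21]
[ 1.00224246  0.65201763 -2.34848501]
```

View pics/s6.png

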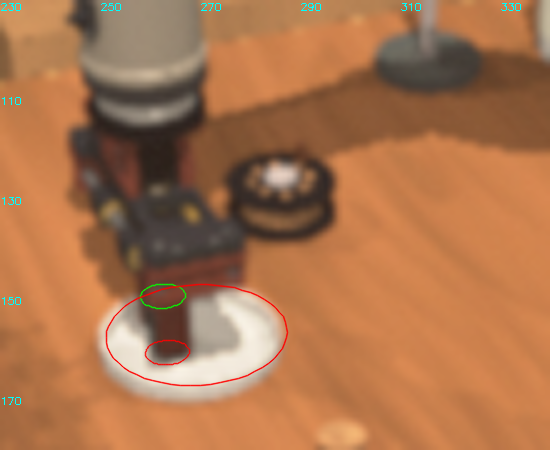

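Call:
play_rows --plan '[[10,[0,0.001,0],[0,0,0]],[10,[0,0.001,0],[0,0,0]],[10,[0,0.001,0],[0,0,0]],[50,[0,0.001,0],[0,0,0]],[50,[0,0.001,0],[0,0,0]],[50,[0,0.001,0],[0,0,0]],[50,[0,0.001,0],[0,0,0]],[50,[0,-0.02,0],[0,0,0]],[50,[0,-0.055,0],[0,0,0]],[50,[0,-0.095,0],[0,0,0]]]'

```text
clock: 14.63
eef_pos: [0.5858, -0.3185, 0.1123]
orientation: [-1.205, -1.207, 1.21]
contact_force: [0.8, -0.9, -0.4]
gripper_width: 0.044
```

```bash
python3 st.py; python3 -c "
from h import *
p=snap('side'); g=np.array([.586,-.317]); a=np.array([.403,.303]);G=(0,255,0);r=(0,0,255)
overlay(p,[(ring(.015),g,.049,G),(ring(.015),g,.004,r),(ring(.058),np.array([.567,-.322]),.014,r)],230,90,110,90,5,'s7.png')"
```

```text
14.6333 [ 0.5858 -0.3185  0.1123] yaw 90.01 [[-0.0, -0.004, -1.0], [1.0, 0.002, -0.0], [0.002, -1.0, 0.004]] 0.043985051004428975 [ 0.16  0.6   0.35  1.68 -0.25  0.91  2.18]
```

View pics/s7.png

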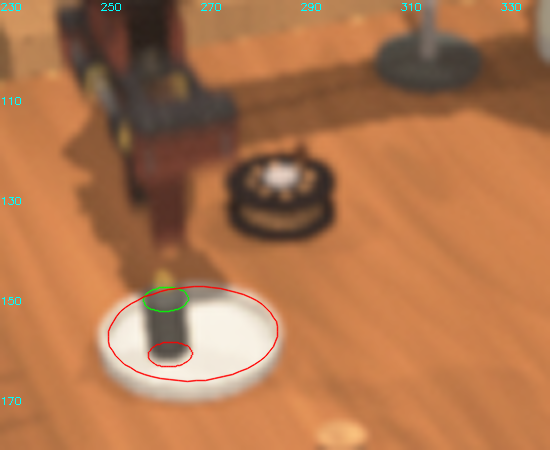

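Call:
play_rows --plan '[[60,[0.32,-0.02,0.084],[0,0,0]],[60,[0.32,-0.02,0.084],[0,0,0]],[60,[0.32,-0.02,0.084],[0,0,0]],[60,[0.32,-0.02,0.084],[0,0,0]],[60,[0.32,-0.02,0.084],[0,0,0]],[60,[0.32,-0.02,0.084],[0,0,0]],[60,[0.32,-0.02,0.084],[0,0,0]],[60,[0.32,-0.02,0.084],[0,0,0]],[60,[0.32,-0.02,0.084],[0,0,0]],[60,[0.32,-0.02,0.084],[0,0,0]]]'

```text
clock: 15.52
eef_pos: [0.5032, 0.0033, 0.1335]
orientation: [-1.206, -1.214, 1.212]
contact_force: [0.4, -1.0, 0.5]
gripper_width: 0.0531
```

Call:
play_rows --plan '[[60,[0.303,0,0.1],[0,0,0]],[60,[0.303,0,0.1],[0,0,0]],[60,[0.303,0,0.1],[0,0,0]],[60,[0.303,0,0.1],[0,0,0]],[60,[0.303,0,0.1],[0,0,0]],[60,[0.303,0,0.1],[0,0,0]],[60,[0.303,0,0.1],[0,0,0]],[60,[0.303,0,0.1],[0,0,0]],[60,[0.303,0,0.1],[0,0,0]],[60,[0.303,0,0.1],[0,0,0]]]'

```text
clock: 16.35
eef_pos: [0.4039, 0.304, 0.1331]
orientation: [-1.209, -1.211, 1.21]
contact_force: [0.4, -0.5, 0.3]
gripper_width: 0.0528
```

```bash
python3 st.py
```

```text
16.35 [0.4039 0.304  0.1331] yaw 90.07 [[-0.001, 0.001, -1.0], [1.0, -0.0, -0.001], [-0.0, -1.0, -0.001]] 0.052765759228631866 [-0.94  0.32  0.21  2.05 -0.09  0.78  0.89]
```

Call:
play_rows --plan '[[60,[0,0.035,0.001],[0,0,0]],[60,[0,0.07,0.001],[0,0,0]],[60,[0,0.1,0.001],[0,0,0]],[60,[0,0.121,0.001],[0,0,0]],[60,[0,0.121,0.001],[0,0,0]],[30,[0,0.121,0.001],[0,0,0]],[10,[0,0.121,0.001],[0,0,0]],[10,[0,0.121,0.001],[0,0,0]],[10,[0,0.121,0.001],[0,0,0]],[10,[0,0.121,0.001],[0,0,0]]]'

```text
clock: 17.18
eef_pos: [0.4035, 0.3043, 0.0137]
orientation: [-1.21, -1.212, 1.206]
contact_force: [-0.4, -1.3, 7.5]
gripper_width: 0.0298
```

Call:
play_rows --plan '[[10,[0,0,0],[0,0,0]],[10,[0,0,0],[0,0,0]],[10,[0,-0.025,0],[0,0,0]],[10,[0,-0.05,0],[0,0,0]],[10,[0,-0.08,0],[0,0,0]],[10,[0,-0.11,0],[0,0,0]],[10,[0,-0.13,-0.01],[0,0,0]],[10,[-0.03,-0.13,-0.02],[0,0,0]],[10,[-0.06,-0.13,-0.03],[0,0,0]],[10,[-0.1,-0.13,-0.04],[0,0,0]]]'

```text
clock: 18.02
eef_pos: [0.4425, 0.2049, 0.1432]
orientation: [-1.207, -1.215, 1.21]
contact_force: [1.8, 1.3, -2.2]
gripper_width: 0.0296
```

Call:
play_rows --plan '[[10,[-0.28,0,-0.06],[0,0,0]],[10,[-0.28,0,-0.06],[0,0,0]],[10,[-0.28,0,-0.06],[0,0,0]],[10,[-0.28,0,-0.06],[0,0,0]],[10,[-0.28,0,-0.06],[0,0,0]],[10,[-0.28,0,-0.06],[0,0,0]],[10,[-0.28,0,-0.06],[0,0,0]],[10,[-0.28,0,-0.06],[0,0,0]],[10,[-0.28,0,-0.06],[0,0,0]],[10,[-0.28,0,-0.06],[0,0,0]]]'

```text
clock: 18.85
eef_pos: [0.5018, -0.0758, 0.1421]
orientation: [-1.208, -1.209, 1.209]
contact_force: [-0.1, 0.8, -2.0]
gripper_width: 0.0293
```

Call:
play_rows --plan '[[10,[-0.249,0,-0.042],[0,0,0]],[10,[-0.249,0,-0.042],[0,0,0]],[10,[-0.249,0,-0.042],[0,0,0]],[10,[-0.249,0,-0.042],[0,0,0]],[10,[-0.249,0,-0.042],[0,0,0]],[10,[-0.249,0,-0.042],[0,0,0]],[10,[-0.249,0,-0.042],[0,0,0]],[10,[-0.249,0.03,-0.042],[0,0,0]],[10,[-0.249,0.06,-0.042],[0,0,0]],[10,[-0.249,0.08,-0.042],[0,0,0]]]'

```text
clock: 19.68
eef_pos: [0.5443, -0.322, 0.0597]
orientation: [-1.205, -1.211, 1.21]
contact_force: [-0.7, 0.9, -2.6]
gripper_width: 0.0298
```

```bash
python3 st.py; python3 -c "
from h import *
s=robot.get_state(); print(s['contact_force'])
p=snap('side'); g=s['eef_pos'][:2]; z=s['eef_pos'][2]-.0133; G=(0,255,0);r=(0,0,255)
overlay(p,[(ring(.015),g,z+.045,G),(ring(.015),g,z,r),(ring(.015),g,.004,r)],230,90,110,90,5,'s8.png')"
```

```text
19.6833 [ 0.5443 -0.322   0.0597] yaw 90.17 [[-0.003, -0.002, -1.0], [1.0, 0.002, -0.003], [0.002, -1.0, 0.002]] 0.02980885887270327 [ 0.17  0.62  0.37  1.8  -0.31  0.78  2.27]
[-0.69888245  0.86047261 -2.59475453]
```

View pics/s8.png

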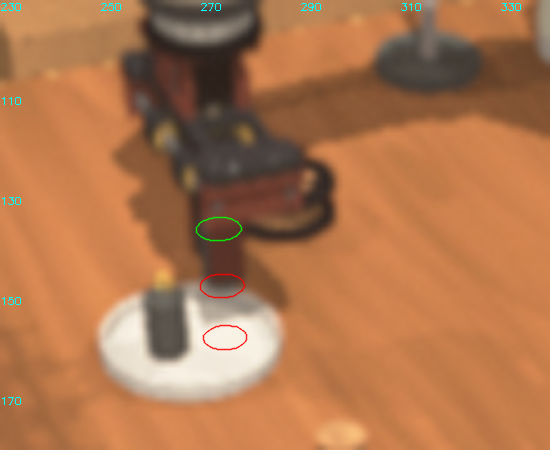

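Call:
play_rows --plan '[[10,[0,0.02,0],[0,0,0]],[10,[0,0.035,0],[0,0,0]],[10,[0,0.045,0],[0,0,0]],[10,[0,0.045,0],[0,0,0]],[10,[0,0.045,0],[0,0,0]],[10,[0,0.045,0],[0,0,0]],[50,[0,0.045,0],[0,0,0]],[50,[0,0.045,0],[0,0,0]],[50,[0,0.045,0],[0,0,0]],[50,[0,0.045,0],[0,0,0]]]'

```text
clock: 20.57
eef_pos: [0.5446, -0.3255, 0.0176]
orientation: [-1.21, -1.21, 1.209]
contact_force: [0.6, 0.5, 0.2]
gripper_width: 0.044
```

Call:
play_rows --plan '[[50,[0,0,0],[0,0,0]],[50,[0,-0.025,0],[0,0,0]],[50,[0,-0.06,0],[0,0,0]],[50,[0,-0.1,0],[0,0,0]],[60,[0.02,-0.12,0.01],[0,0,0]],[60,[0.06,-0.12,0.02],[0,0,0]],[60,[0.1,-0.12,0.03],[0,0,0]],[60,[0.14,-0.12,0.04],[0,0,0]],[60,[0.18,-0.12,0.05],[0,0,0]],[60,[0.2,-0.12,0.06],[0,0,0]]]'

```text
clock: 21.4
eef_pos: [0.4836, -0.1204, 0.1371]
orientation: [-1.205, -1.213, 1.211]
contact_force: [0.3, 0.3, 0.7]
gripper_width: 0.0529
```

```bash
python3 st.py; python3 -c "
from h import *
p=snap('side'); g=np.array([.431,.158]); G=(0,255,0);r=(0,0,255)
overlay(p,[(rect(.098,.024,np.radians(25)),g,.042,G),(rect(.098,.024,np.radians(25)),g,0,r),(rect(.14,.06,np.radians(-9.1)),np.array([.579,.286]),.014,G),(ring(.015),np.array([.544,-.3235]),.004,r)],230,120,200,200,3,'s9.png')"
```

```text
21.4 [ 0.4836 -0.1204  0.1371] yaw 90.27 [[-0.005, -0.0, -1.0], [1.0, 0.002, -0.005], [0.002, -1.0, 0.0]] 0.05288852499424852 [-0.22  0.31  0.41  2.08 -0.18  0.79  1.87]
```

View pics/s9.png

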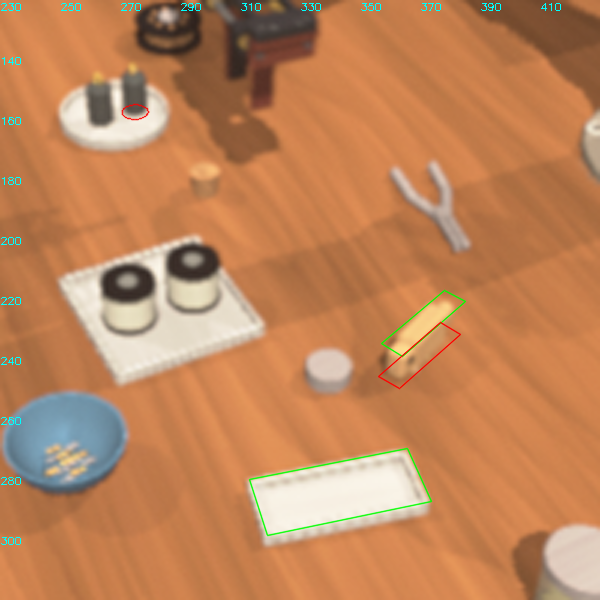

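Call:
play_rows --plan '[[60,[0.279,0,0.053],[0,-0.436,0]],[60,[0.279,0,0.053],[0,-0.436,0]],[60,[0.279,0,0.053],[0,-0.436,0]],[60,[0.279,0,0.053],[0,-0.436,0]],[60,[0.279,0,0.053],[0,-0.436,0]],[60,[0.279,0,0.053],[0,-0.436,0]],[60,[0.279,0,0.053],[0,-0.436,0]],[60,[0.279,0,0.053],[0,-0.436,0]],[60,[0.279,0,0.053],[0,-0.436,0]],[60,[0.279,0,0.053],[0,-0.436,0]]]'

```text
clock: 22.28
eef_pos: [0.4315, 0.1527, 0.1372]
orientation: [-0.971, -1.522, 1.523]
contact_force: [0.8, -0.7, 0.1]
gripper_width: 0.0528
```

```bash
python3 st.py
```

```text
22.2833 [0.4315 0.1527 0.1372] yaw 114.95 [[-0.422, 0.0, -0.907], [0.907, -0.001, -0.422], [-0.0, -1.0, 0.0]] 0.05280720505367046 [-0.65  0.23  0.19  2.15 -0.06  0.76  1.6 ]
```

Call:
play_rows --plan '[[60,[0,0.035,0],[0,0,0]],[60,[0,0.07,0],[0,0,0]],[60,[0,0.1,0],[0,0,0]],[60,[0,0.1235,0],[0,0,0]],[60,[0,0.1235,0],[0,0,0]],[35,[0,0.1235,0],[0,0,0]],[20,[0,0.1235,0],[0,0,0]],[10,[0,0.1235,0],[0,0,0]],[10,[0,0.1235,0],[0,0,0]],[10,[0,0.1235,0],[0,0,0]]]' --squeeze 12

```text
clock: 23.12
eef_pos: [0.4322, 0.1541, 0.0149]
orientation: [-0.972, -1.525, 1.521]
contact_force: [-0.7, -1.2, 7.5]
gripper_width: 0.0245
```

Call:
play_rows --plan '[[10,[0,0,0],[0,0,0]],[10,[0,0,0],[0,0,0]],[10,[0,0,0],[0,0,0]],[10,[0,0,0],[0,0,0]],[10,[0,0,0],[0,0,0]],[10,[0,-0.02,0],[0,0,0]],[10,[0,-0.045,0],[0,0,0]],[10,[0,-0.07,0],[0,0,0]],[10,[0,-0.09,0],[0,0,0]],[10,[0,-0.09,0],[0,0,0]]]'

```text
clock: 23.95
eef_pos: [0.4335, 0.1548, 0.1074]
orientation: [-0.974, -1.529, 1.518]
contact_force: [1.0, 0.9, -1.3]
gripper_width: 0.0241
```

```bash
python3 st.py
```

```text
23.95 [0.4335 0.1548 0.1074] yaw 114.98 [[-0.422, 0.006, -0.906], [0.906, 0.004, -0.422], [0.001, -1.0, -0.007]] 0.02406685967966503 [-0.64  0.29  0.19  2.18 -0.09  0.68  1.62]
```

Call:
play_rows --plan '[[10,[0.057,0,-0.188],[0,0.595,0]],[10,[0.057,0,-0.188],[0,0.595,0]],[10,[0.057,0,-0.188],[0,0.595,0]],[10,[0.057,0,-0.188],[0,0.595,0]],[10,[0.057,0,-0.188],[0,0.595,0]],[10,[0.057,0,-0.188],[0,0.595,0]],[10,[0.057,0,-0.188],[0,0.595,0]],[10,[0.057,0,-0.188],[0,0.595,0]],[10,[0.057,0,-0.188],[0,0.595,0]],[10,[0.057,0,-0.188],[0,0.595,0]]]'

```text
clock: 24.78
eef_pos: [0.5768, 0.2835, 0.1036]
orientation: [-1.28, -1.09, 1.092]
contact_force: [-0.2, 0.1, -0.2]
gripper_width: 0.0244
```

```bash
python3 st.py
```

```text
24.7833 [0.5768 0.2835 0.1036] yaw 80.86 [[0.159, -0.001, -0.987], [0.987, -0.0, 0.159], [-0.0, -1.0, 0.001]] 0.02435839123038589 [-0.78  0.57  0.32  1.75 -0.22  0.86  1.05]
```

Call:
play_rows --plan '[[10,[0.002,0.02,-0.002],[0,0,0]],[10,[0.002,0.045,-0.002],[0,0,0]],[10,[0.002,0.065,-0.002],[0,0,0]],[10,[0.002,0.074,-0.002],[0,0,0]],[10,[0.002,0.074,-0.002],[0,0,0]],[10,[0.002,0.074,-0.002],[0,0,0]],[10,[0.002,0.074,-0.002],[0,0,0]],[10,[0.002,0.074,-0.002],[0,0,0]],[10,[0.002,0.074,-0.002],[0,0,0]],[10,[0.002,0.074,-0.002],[0,0,0]]]'

```text
clock: 25.62
eef_pos: [0.5803, 0.2867, 0.0305]
orientation: [-1.28, -1.093, 1.09]
contact_force: [-0.2, 0.1, -1.2]
gripper_width: 0.0244
```

```bash
python3 st.py; python3 -c "
from h import *
s=robot.get_state(); print(s['contact_force'])
p=snap('side'); g=s['eef_pos'][:2]; z=s['eef_pos'][2]-.0145; G=(0,255,0);r=(0,0,255)
overlay(p,[(rect(.098,.024,np.radians(-9.1)),g,z,r),(rect(.098,.024,np.radians(-9.1)),g,.004,G)],290,220,110,90,6,'s10.png')"
```

```text
25.6167 [0.5803 0.2867 0.0305] yaw 80.91 [[0.158, 0.001, -0.987], [0.987, 0.001, 0.158], [0.001, -1.0, -0.001]] 0.024448807924686906 [-0.76  0.67  0.28  1.77 -0.26  0.73  1.07]
[-0.21165085  0.14343535 -1.23674998]
```

View pics/s10.png

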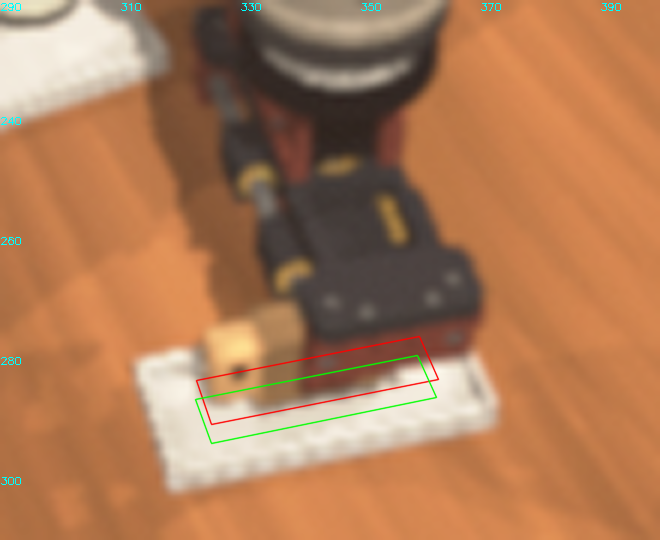

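Call:
play_rows --plan '[[10,[0,0.006,0],[0,0,0]],[10,[0,0.011,0],[0,0,0]],[10,[0,0.012,0],[0,0,0]],[10,[0,0.012,0],[0,0,0]],[10,[0,0.012,0],[0,0,0]],[30,[0,0.012,0],[0,0,0]],[40,[0,0.012,0],[0,0,0]],[45,[0,0.012,0],[0,0,0]],[45,[0,0.012,0],[0,0,0]],[45,[0,0.012,0],[0,0,0]]]'

```text
clock: 26.5
eef_pos: [0.5797, 0.2864, 0.0174]
orientation: [-1.28, -1.091, 1.092]
contact_force: [-0.2, -0.2, 0.1]
gripper_width: 0.0392
```

Call:
play_rows --plan '[[45,[0,0,0],[0,0,0]],[45,[0,-0.02,0],[0,0,0]],[45,[0,-0.05,0],[0,0,0]],[45,[0,-0.09,0],[0,0,0]],[45,[0,-0.13,0],[0,0,0]],[45,[0,-0.17,0],[0,0,0]],[45,[-0.02,-0.2,0.01],[0,0,0]],[45,[-0.06,-0.2,0.04],[0,0,0]],[45,[-0.1,-0.2,0.06],[0,0,0]],[45,[-0.14,-0.2,0.08],[0,0,0]]]'

```text
clock: 27.33
eef_pos: [0.4859, 0.1718, 0.2181]
orientation: [-1.28, -1.093, 1.091]
contact_force: [-0.5, -0.4, 1.0]
gripper_width: 0.0394
```

```bash
python3 st.py; python3 -c "
from h import *
p=snap('side'); G=(0,255,0)
overlay(p,[(rect(.098,.024,np.radians(-9.1)),np.array([.58,.2865]),.004,G)],230,100,200,225,3,'s11.png')"
```

```text
27.3333 [0.4859 0.1718 0.2181] yaw 80.97 [[0.157, 0.001, -0.988], [0.988, 0.001, 0.157], [0.001, -1.0, -0.001]] 0.03937757195306822 [-0.8   0.22  0.39  1.96 -0.1   0.98  1.06]
```

View pics/s11.png

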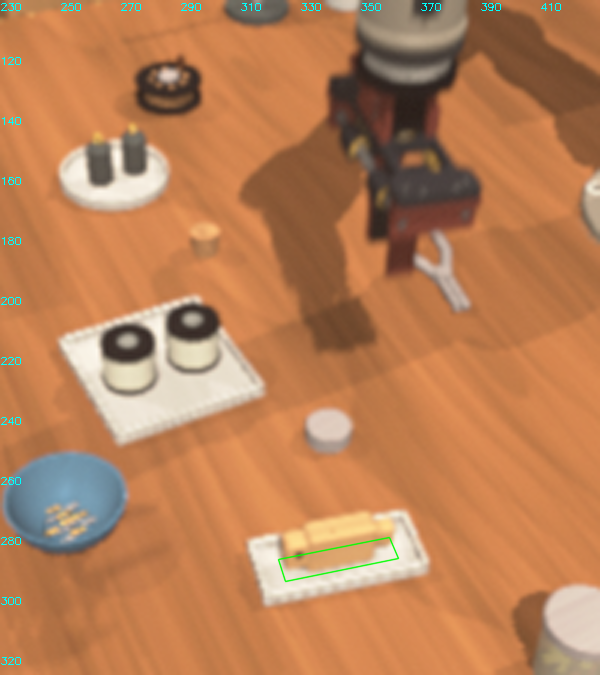

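```bash
python3 -c "
from h import *
p=snap('top'); G=(0,255,0);r=(0,0,255);a=np.radians(-9.1);g=np.array([.58,.2865])
overlay(p,[(rect(.098,.024,a),g,.046,G),(rect(.132,.052,a),np.array([.579,.286]),.014,r)],170,125,80,80,7,'t12.png')"
```

```text
(no output)
```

View pics/t12.png

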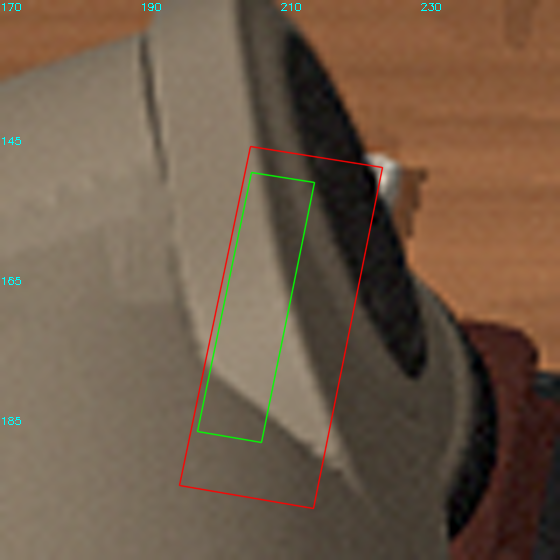

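Call:
play_rows --plan '[[45,[-0.3,0,-0.05],[0,0,0]],[45,[-0.3,0,-0.05],[0,0,0]],[45,[-0.3,0,-0.05],[0,0,0]],[45,[-0.3,0,-0.05],[0,0,0]],[45,[-0.3,0,-0.05],[0,0,0]],[45,[-0.3,0,-0.05],[0,0,0]],[45,[-0.3,0,-0.05],[0,0,0]],[45,[-0.3,0,-0.05],[0,0,0]],[45,[-0.3,0,-0.05],[0,0,0]],[45,[-0.3,0,-0.05],[0,0,0]]]'

```text
clock: 28.27
eef_pos: [0.4892, -0.132, 0.2176]
orientation: [-1.281, -1.09, 1.09]
contact_force: [-0.0, -0.0, -0.1]
gripper_width: 0.0394
```

```bash
python3 -c "
from h import *
G=(0,255,0);r=(0,0,255);a=np.radians(-9.1);g=np.array([.58,.2865])
for c,b in(('top',(185,135,60,75)),('side',(300,255,80,60))):
    p=snap(c); overlay(p,[(rect(.098,.024,a),g,.046,G),(rect(.132,.052,a),np.array([.579,.286]),.014,r)],*b,6,c+'13.png')
A=[cv2.copyMakeBorder(x,0,450-x.shape[0],0,0,0) for x in(cv2.imread('pics/top13.png'),cv2.imread('pics/side13.png'))]
x=np.hstack(A);x=x[:,:]; cv2.imwrite('pics/c13.png',cv2.resize(x,(800,int(450*800/x.shape[1]))))"
```

```text
(no output)
```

View pics/c13.png

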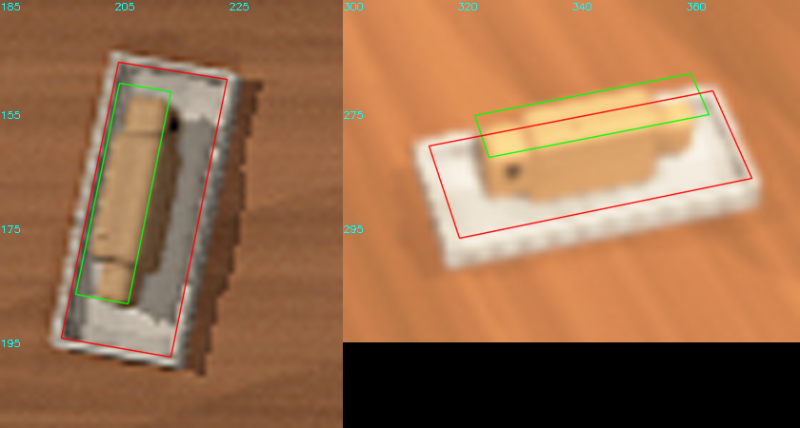

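```bash
python3 -c "
from h import *
print(robot.close_job())"
```

```text
the job is handed in; nothing more can be done
None
```

The job is done and handed in at about 28 s on the robot's clock: spools first, then weights, then the plug.

- **Spools:** both stand in the square tray.
- **Weights:** both stand in the round tray.
- **Plug:** it stands on its belly in the long tray.

The last pictures showed all five things upright inside their rims, with nothing stacked. The arm was raised clear of everything at the end. The robot never touched the fly reel or the spinner jar, and they look unmoved in the pictures, but I did not measure them again.

- **Camera disagreement:** the two cameras differed by a few millimetres on the round tray and on the weights. The placings had room to spare for that.
- **Plug picture:** the first picture of the placed plug looked about 5 mm off the position I had worked out. One check picture was blocked by the arm. A second look from both cameras with the arm away showed the plug fully inside the tray.

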